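Refit the side-action slide under its gibs in the mould half

ROBOT

A 6-joint arm with a two-finger parallel gripper is mounted at the origin on the work surface. World frame = base frame: x ahead of the robot, y to its left, z up, the work surface at z = 0. Lengths are in mm, angles in rad, forces in N, time in s.
With the tool pointing down it reaches from about 275 to 825 mm from the base axis. Payload 5.2 kg.
Tool frame: the origin (TCP) lies at the very end of the fingers, on their centre line; the grasp point (between the pads) lies 19 mm behind it; z points along the fingers, y is the line along which they close (so a half turn about z gives the same grasp; the last joint's range is limited). The gripper opens to 93 mm and grips with 3 to 60 N. Pads are 15 mm wide; open, the fingers measure 128 mm over their backs; the gripper's body (75 mm by 188 mm) begins 65 mm behind the grasp point.
Start: joints at [-1.389, 0.259, 1.535, -0, 1.348, -0.203], TCP at [206.476, -509.777, 218.653] pointing down, gripper open.
Joint ranges: [-3.14, 3.14], [-0.91, 2.08], [0.19, 2.58], [-1.22, 4.36], [0.22, 2.71], [-3.12, 3.12]. Speed limits (rad/s): [2.57, 2.57, 3.14, 3.14, 3.14, 3.14].

INTERFACE

Orientations are given as [roll, pitch, yaw] about the fixed x, y, z axes, in that order (R = Rz(yaw) Ry(pitch) Rx(roll)).
In Python, from bench import robot gives the robot as it stands. The module is installed in compiled form; this text tells all that it offers. Calls block until the motion is done:
- robot.move_ptp(position, orientation): joint-space move of the TCP to a pose.
- robot.move_linear(position, ori=None, speed=150, f_stop=None): straight line of the TCP; ori=None keeps the orientation; speed is the mean speed in mm/s. With f_stop (N) it stops when the force on the tool has changed by that much, and returns True; else False.
- robot.move_j(angles): joint-space move.
- robot.move_gripper(opening): opening from 0.0 (shut) to 1.0 (fully open); the grip force is fixed at half the most; returns when the fingers have stopped.
- robot.sleep(seconds).
- robot.inverse_kinematics(position, orientation): joint angles nearest the present ones, or None.
- robot.get_image(name): name is "scene" or "top"; returns a dict with "img" (384x512x3 uint8, blue, green, red), "fovy" (degrees; the focal length in pixels is half the picture's height over the tangent of half this angle, whatever the lens; pixels are square), "cx", "cy" (the principal point, pixels), "eye" and "orientation" of the camera in the world. Camera axes: x right, y down, z forward; pixel columns grow to the right and rows downward; lengths in mm; the calibration is good to about 2 mm. A picture is of the moment at which its call begins. There is no depth.
A pose or a line that the arm cannot do raises robot.MotionError and nothing moves.
- robot.hand_in(): hands the job in; it is judged then, once.
Readings, each from a call of its own:
- robot.current_t(): time.
- robot.current_qpos(): joint angles.
- robot.current_joint_vel(): joint speeds.
- robot.current_joint_efforts(): joint torques, N m.
- robot.current_tcp_pos(): TCP position.
- robot.current_eef_rot(): TCP orientation.
- robot.current_contact_force(): force on the tool from outside, world axes, zero at the start.
- robot.current_ft_torque(): the same for the moment, N m.
- robot.current_gripper_width(): opening from 0.0 (shut) to 1.0 (fully open).
- robot.current_finger_force(): force on a finger pad.
Only numpy, scipy, OpenCV 4.12 (cv2) and the standard library are available. Lean on these libraries where they do the work, as an engineer would, in place of code of your own. Each camera call takes 0.05 s, during which the arm holds its last target. There are 200 camera calls.

TASK

Refit the slide in the mould half on the bench: set it down on the bright track, nose towards the core block, feed its feet under the two gibs and push it home until the spring plunger has dropped into the notch in its foot and the nose just meets the stop inside the block. Once its feet are under the gibs never force it: push slowly through the plunger's resistance and ease off as soon as it meets the stop, with no more than 35 newtons between slide and mould. Leave the wedge and the tools on the bench where they lie.

Things in the scene. Friction and masses are not known exactly. Their poses are not given: they have to be found in the camera images.
- slide_mid (a point): The slide: loose bright steel block, 0.65 to 0.92 kg, 100 mm long in all, starts upright on the bench. This point: centre of its main body, 20 mm above its underside; x axis points to the nose, z up. Main block, x -30 to +30, 34 wide (y), 40 high; the upper half of its tail (x -30 to -10) is cut to a 45 degree heel slope. Grip it across the 34 mm where x is -10 to +30.
- slide: The slide's underside centre, 20 mm below slide_mid, same axes. Two feet, x -30 to +30, 8 mm thick, stick out 8 mm each side: 50 mm over the feet. The +y foot has in its top a ramp over its front 8 mm and a notch for the plunger, 10 mm wide, centred at x = 0.
- nose_tip (a point): Centre of the end of the slide's nose, 70 mm ahead of slide_mid. The nose is 26 wide, 40 long, from 8 to 28 mm above the underside.
- rear_face (a point): Centre of the slide's upright rear face (34 wide, lowest 20 mm of the tail; the heel slope begins above it), 30 mm behind slide_mid, 10 mm above the underside: the place to push from behind.
- mould: The mould half, fixed, place and heading vary: browned steel plates, 250 mm long (x) by 226 wide. Origin at the centre of its underside, x axis in the direction the slide is inserted, z up. Plate top, the floor of the slideway, 56 mm above the bench, 196 mm wide.
- mouth (a point): On the slideway floor, in the middle of the entrance between the two gibs (x = -35, z = +56 in the mould); axes as the mould. Before it (x -90 to 0) the floor is open. Gibs at x 0 to +59: side walls 51.8 mm apart, square ends, lips overhang the feet; underside of lips 9.5, their top 18 above the floor; 37 mm between the lips.
- core_face (a point): Middle of the upper front edge of the core block closing the slideway, 60 mm beyond the entrance, 70 mm above its floor; block 112 wide (y), 70 long. In its foot an open window 32 wide, 32 high takes the nose. Home: an adjustable stop in the window, set anew each time and not given, leaves the slide's main block 2 to 24 mm short (slide_mid x 6 to 28 mm past the entrance). Feel for it.
- plunger (a joint): Spring plunger, a ball of 5 mm radius under the +y gib's lip, in a 12 mm long bracket on the gib, its middle 6 to 28 mm past the entrance, 6 mm proud of the gib (screw 11). Value: m pushed up; 0 = out, or dropped in the notch; 0.0025 = riding on the foot. Pushing takes 3 to 6 N, 7 to 15 N from where it climbs the ramp, 30 mm before home, then it drops in and within 1 mm the nose meets the solid stop.
- wedge: Wedge lock, a loose steel block 78 x 38 x 42 mm with a sloping face, no nose and no feet; origin at the centre of its underside. Not to be moved.
- mallet: Brass hammer lying on the bench. Not to be moved.
- driver: Screwdriver lying on the bench. Not to be moved.
- brush: Brush lying on the bench. Not to be moved.
- oil: White oil bottle, 52 mm diameter, 95 mm high. Not to be moved.
- paste: Jar of polishing paste, 60 mm diameter, 55 mm high. Not to be moved.
- hexkey: Large hexagon key, 120 mm long. Not to be moved.
- caliper: Sliding caliper lying on the bench. Not to be moved.
There are look-alikes about, which are no part of the job. Leave any brown or turquoise look-alike of the slide alone.

How it is judged:
By the outcome, as a careful person would: the job done as asked, in the order asked, and still so for the second after the job is handed in, with the robot touching nothing.
It also fails if it takes over 58 s, if anything falls off the work surface, if the arm or the gripper's body presses on something with over 40 N, if the wrist force passes 120 N, or if a joint passes its speed limit or range.

## Working session

There is one attempt and no reset: what is moved stays moved. The work goes in short steps, each a Python script; the robot and the scene stay as the last script left them, time stands still between calls to the robot, and variables do not carry over. Pictures are saved under pics/ and viewed, at most 10 in all, crops included, and the job is handed in when it is done.

```bash
mkdir -p pics; cat > h.py <<'E'
import numpy as np, cv2, pickle
from scipy.spatial.transform import Rotation as R
def cam(d):
    f=d["img"].shape[0]/2/np.tan(np.radians(d["fovy"])/2)
    o=np.array(d["orientation"],float)
    M=o if o.shape==(3,3) else R.from_euler('xyz',o).as_matrix()
    return f,M,np.array(d["eye"],float)
def toz(d,u,v,z):
    f,M,e=cam(d); r=M@np.array([(u-d["cx"])/f,(v-d["cy"])/f,1]); return e+r*(z-e[2])/r[2]
def proj(d,p):
    f,M,e=cam(d); c=M.T@(np.array(p)-e); return np.array([d["cx"]+f*c[0]/c[2],d["cy"]+f*c[1]/c[2]])
def snap(robot,n,tag):
    d=robot.get_image(n); pickle.dump(dict(d),open(f"pics/{tag}.pkl","wb")); return d
def load(tag): return pickle.load(open(f"pics/{tag}.pkl","rb"))
def crop(d,x0,y0,x1,y1,k,fn):
    cv2.imwrite(fn,cv2.resize(d["img"][y0:y1,x0:x1],None,fx=k,fy=k,interpolation=cv2.INTER_CUBIC))
E
python3 - <<'E'
from bench import robot
from h import *
for n in("top","scene"):
    d=snap(robot,n,n+"0"); crop(d,0,0,512,384,1.5,f"pics/{n}0.png"); print(n,d["fovy"],d["cx"],d["cy"],d["eye"],d["orientation"])
print(robot.current_t())
E
```

```text
top 56.19598036469941 257.15560945685075 185.59557220074063 [ 499.53324032   28.72061349 1108.41351871] [-3.10401832e+00 -2.26227006e-03 -1.56540669e+00]
scene 56.91233567594151 255.78641629216358 188.5785431266506 [1221.52981096 -279.37400671  618.78379605] [-2.19550686e+00  1.19225503e-03  1.17021267e+00]
0.1
```

View pics/top0.png

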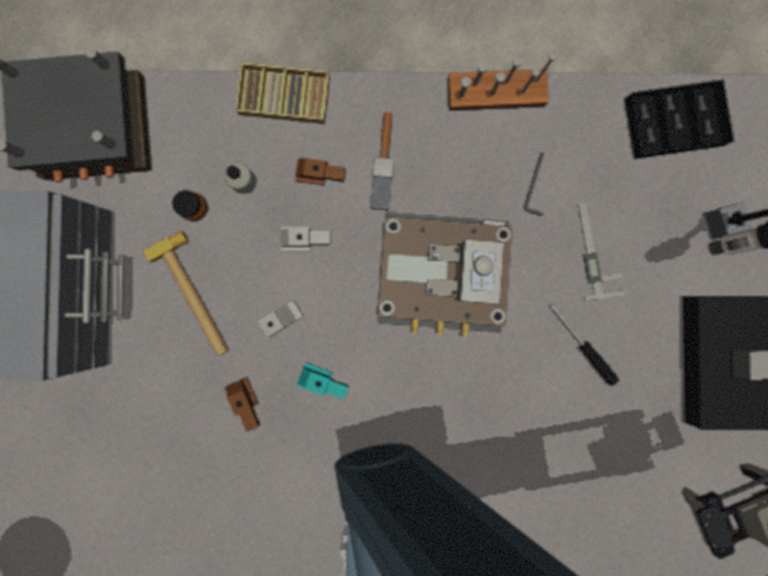

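View pics/scene0.png

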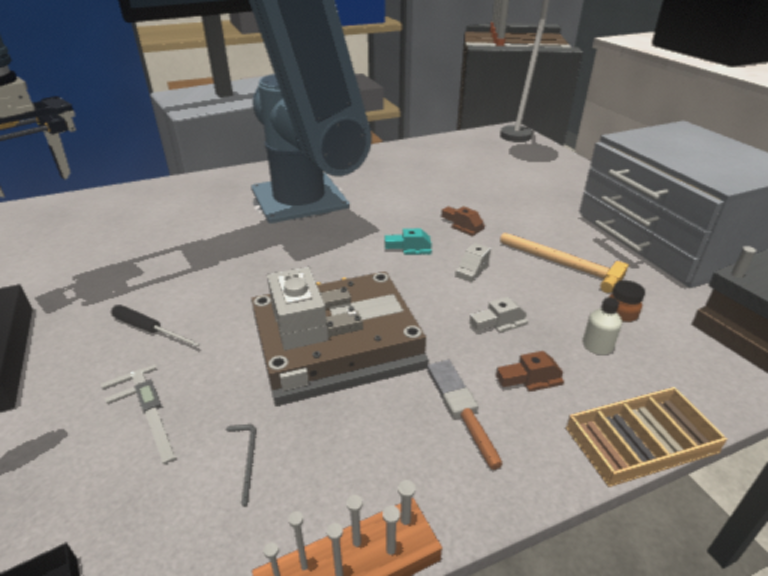

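The candidates for the slide are bright at top (305,238), bright at (281,318), brown at (318,171) and (241,402), and turquoise at (322,381). The one at (305,238) fits: it is bright and has a nose and feet. The one at (281,318) is the wedge, with a sloping face and no nose. I'll confirm with crops.

```bash
python3 - <<'E'
from h import *
d=load("top0"); a=cv2.resize(d["img"][140:225,180:345],None,fx=4.8,fy=4.8,interpolation=cv2.INTER_CUBIC)
cv2.imwrite("pics/topc.png",a)
d=load("scene0"); crop(d,160,165,360,270,4,"pics/scc.png")
E
```

```text
(no output)
```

View pics/topc.png

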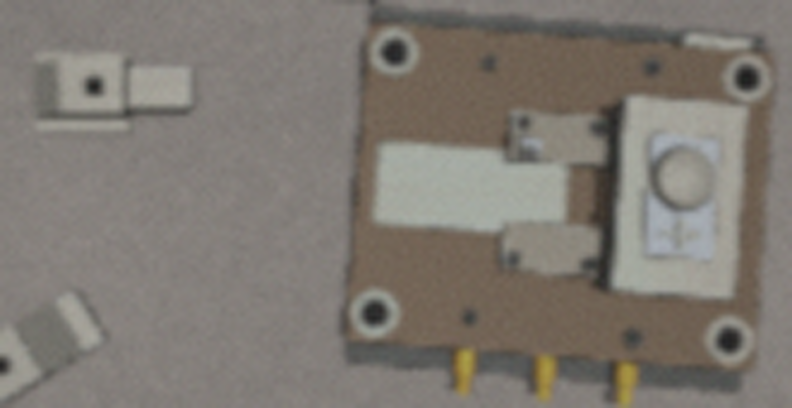

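View pics/scc.png

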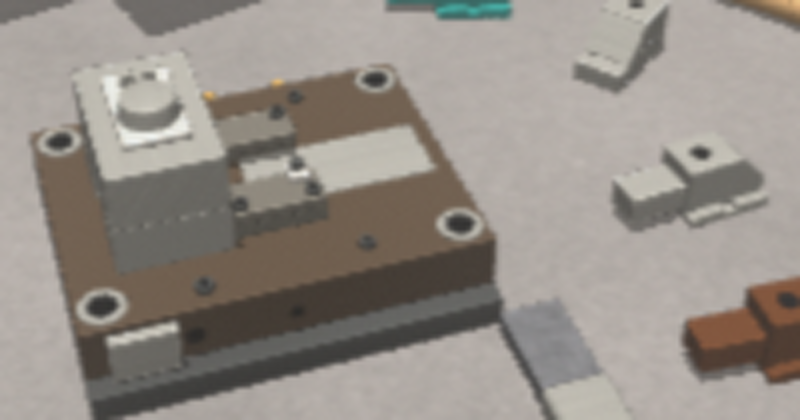

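The crops confirm it: the slide is at top-crop (95,88) / scene-crop (700,180), with its nose towards the core (right in top). The wedge is at top-crop (50,350). The plunger screw is on the +y gib (top-crop (530,148)), about 12 mm past the entrance. Next I'll fit the poses.

```bash
cat > fit.py <<'E'
from h import *
from scipy.optimize import least_squares
T=lambda p:(180+(p[0]+.5)/4.8-.5,140+(p[1]+.5)/4.8-.5)
S=lambda p:(160+(p[0]+.5)/4-.5,165+(p[1]+.5)/4-.5)
t,s=load("top0"),load("scene0")
def pt(q,l): c,sn=np.cos(q[2]),np.sin(q[2]); return [q[0]+c*l[0]-sn*l[1],q[1]+sn*l[0]+c*l[1],l[2]]
def fit(items,q0,ring=False):
    def res(q):
        o=[]
        for d,l,uv in items:
            l=[l[0]*q[3],l[1]*q[4],56] if l[2]=='r' else l
            o+=list(proj(d,pt(q,l))-uv)
        return np.array(o)
    r=least_squares(res,q0,x_scale=[10,10,.1]+[10]*(len(q0)-3),loss='soft_l1')
    print(np.round(r.x,3),'yawdeg',round(np.degrees(r.x[2]),2),'res',np.round(r.fun if 0 else res(r.x),1).tolist()); return r.x
rt=[(t,(-1,1,'r'),T((394,53))),(t,(1,1,'r'),T((747,78))),(t,(-1,-1,'r'),T((374,313))),(t,(1,-1,'r'),T((729,340)))]
rs=[(s,(-1,1,'r'),S((460,223))),(s,(1,1,'r'),S((102,306))),(s,(-1,-1,'r'),S((375,79))),(s,(1,-1,'r'),S((59,141)))]
ct=[(t,l,T(p)) for l,p in [((25,56,126),(622,96)),((95,56,126),(748,106)),((95,-56,126),(735,297)),((25,-56,126),(610,290))]]
cs=[(s,l,S(p)) for l,p in [((25,56,126),(228,158)),((95,56,126),(105,180)),((95,-56,126),(75,72)),((25,-56,126),(183,52))]]
st=[(t,l,T(p)) for l,p in [((30,17,40),(127,53)),((30,-17,40),(127,113)),((70,13,28),(192,66)),((70,-13,28),(192,110)),((-30,-25,0),(38,130)),((30,-25,0),(130,131)),((-10,17,40),(57,54)),((-10,-17,40),(57,111))]]
ss=[(s,l,S(p)) for l,p in [((30,17,40),(690,168)),((30,-17,40),(665,148)),((-10,-17,40),(707,134)),((-10,17,40),(740,160)),((70,-13,28),(613,180)),((30,25,8),(690,220)),((-30,25,8),(768,196))]]
if __name__=="__main__":
    q=[500,0,-1.57,110,85]
    for it in (rt,rs,rt+rs,rt+ct,rs+cs,rt+rs+ct+cs): fit(it,q)
    for it in (st,ss,st+ss): fit(it,[550,150,-1.57])
E
python3 fit.py; python3 -c "
from bench import robot; print(robot.current_eef_rot(),robot.current_contact_force())"
```

```text
[555.096 -88.626  -1.64  108.361  80.019] yawdeg -93.96 res [-0.1, -0.1, -0.1, 0.1, 0.1, 0.1, 0.1, -0.0]
[553.861 -87.548  -1.64  108.354  80.291] yawdeg -93.95 res [0.0, 0.0, -0.0, -0.0, -0.0, -0.1, 0.1, 0.1]
[554.713 -88.083  -1.64  108.28   80.028] yawdeg -93.95 res [-0.2, -0.0, -0.3, 0.3, -0.1, 0.2, -0.2, 0.1, -0.1, 0.3, -0.2, 0.2, -0.1, 0.2, -0.0, 0.4]
[555.073 -88.371  -1.639 108.361  80.018] yawdeg -93.92 res [-0.2, -0.1, -0.2, 0.1, -0.0, 0.1, -0.0, -0.1, 0.6, -0.2, -0.2, -0.4, -0.2, 0.5, 0.3, 0.1]
[555.282 -87.693  -1.637 108.279  79.814] yawdeg -93.81 res [0.2, 0.2, 0.1, 0.3, 0.1, 0.3, 0.1, 0.6, 0.1, -0.9, -0.2, 0.1, -0.8, -0.3, 0.4, -0.6]
[555.163 -87.965  -1.638 108.286  79.967] yawdeg -93.86 res [-0.3, -0.1, -0.4, 0.1, -0.1, 0.1, -0.1, -0.1, 0.0, 0.3, -0.0, 0.3, -0.0, 0.2, 0.0, 0.5, 0.4, -0.3, -0.4, -0.5, -0.3, 0.5, 0.1, 0.1, -0.1, -0.9, -0.4, 0.1, -0.9, -0.4, 0.3, -0.6]
[624.075 211.017  -1.583] yawdeg -90.72 res [-0.4, 0.8, -0.7, -0.3, -0.2, 0.2, -0.4, -0.4, 0.2, -0.3, 0.4, -0.2, 0.7, 0.4, 0.4, -0.1]
[623.088 210.261  -1.539] yawdeg -88.18 res [0.1, 1.9, -1.0, -0.4, 1.0, -0.7, 0.3, -0.1, -0.4, -0.0, 0.4, 0.1, -0.5, -0.0]
[623.661 210.86   -1.571] yawdeg -89.99 res [-0.5, 0.8, -0.6, -0.3, -0.2, 0.1, -0.3, -0.5, 0.3, -0.1, 0.6, -0.2, 0.7, 0.6, 0.6, 0.1, 0.1, 1.8, -0.7, -0.6, 1.5, -0.6, 0.6, 0.1, -0.4, -0.5, 0.2, 0.1, -0.2, 0.3]
[-3.14003933e+00 -2.96405632e-04  3.84804689e-01] [ 0.83663806 -0.15186181  0.47143664]
```

```bash
cat >> h.py <<'E'
YS=np.radians(-90.3); SL=np.array([623.8,210.8])
YM=np.radians(-93.95); U=np.array([np.cos(YM),np.sin(YM)]); V=np.array([-U[1],U[0]])
MOUTH=np.array([554.8,-88.2])-35*U
def P(s,w,z): return [*(MOUTH+s*U+w*V),z]   # mould-mouth coords -> world
def loc(p): e=np.array(p[:2])-MOUTH; return round(e@U,2),round(e@V,2),round(p[2],2)
def F(robot): f=np.array(robot.current_contact_force()); return np.round([f[:2]@U,f[:2]@V,f[2]],1)
E
python3 - <<'E'
from bench import robot
from h import *
g=SL+5*np.array([np.cos(YS),np.sin(YS)])
for y in (YS,YS+np.pi): print(y,robot.inverse_kinematics([*g,100],[np.pi,0,y]),robot.inverse_kinematics(P(-50,0,80),[np.pi,0,YM+(y-YS)]))
y=YS+np.pi
j=[robot.inverse_kinematics([*g,100],[np.pi,0,a]) for a in (YS,YS+np.pi)]
robot_y=min((YS,YS+np.pi),key=lambda a:abs(robot.inverse_kinematics([*g,100],[np.pi,0,a])[5]))
print('use',robot_y)
robot.move_ptp([*g,110],[np.pi,0,robot_y])
robot.move_linear([*g,11],speed=100,f_stop=8)
print(robot.current_tcp_pos(),F(robot))
robot.move_gripper(0.1)
print(robot.current_gripper_width()*93,robot.current_finger_force())
robot.move_linear([*g,120],speed=120)
print(robot.current_gripper_width()*93,F(robot),robot.current_t())
snap(robot,"top","t1");d=snap(robot,"scene","s1")
c=proj(d,[*g,100]).astype(int);print(c)
crop(d,c[0]-65,c[1]-50,c[0]+65,c[1]+50,6,"pics/s1.png")
E
```

```text
-1.5760323145508794 [ 0.14918694  0.53854244  1.41150875  0.          1.19154146 -2.98716973] [-2.04999406e-01  4.06570577e-01  1.68958307e+00 -4.44089210e-16
  1.04543901e+00  3.00553375e+00]
1.5655603390389137 [ 1.49186940e-01  5.38542438e-01  1.41150875e+00 -4.44089210e-16
  1.19154146e+00  1.54422928e-01] [-2.04999406e-01  4.06570577e-01  1.68958307e+00 -4.44089210e-16
  1.04543901e+00 -1.36058900e-01]
use 1.5655603390389137
[624.45463697 205.9132323   11.80598379] [-0.2  0.3  0.4]
33.65381165287684 29.93608094751835
33.86311582839342 [-0.1 -0.8 -7.3] 6.1833
[339 183]
```

View pics/s1.png

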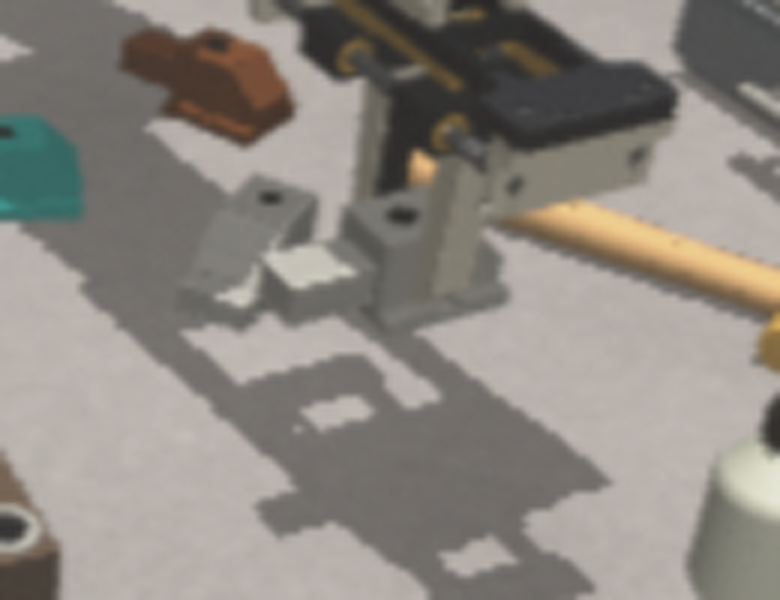

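The slide is held upright and level, with its nose at crop (300,270) pointing along -y. Next I'll carry it over and centre it by touching the nose on both lips.

```bash
python3 - <<'E'
from bench import robot
from h import *
o=[np.pi,0,YM+np.pi]; H=11.5
robot.move_ptp(P(-80,0,120),o)
robot.move_linear(P(-80,0,56+H+2.5),speed=80,f_stop=6)
print(loc(robot.current_tcp_pos()),F(robot))
print(robot.move_linear(P(-45,0,56+H+2.5),speed=50,f_stop=6),loc(robot.current_tcp_pos()),F(robot))
ws=[]
for sg in(1,-1):
    h=robot.move_linear(P(-45,sg*9,56+H+2.5),speed=10,f_stop=4)
    l=loc(robot.current_tcp_pos()); ws.append(l[1]); print(h,l,F(robot),robot.current_t())
c=sum(ws)/2; print('centre',c)
robot.move_linear(P(-45,c,56+H+2.5),speed=20)
snap(robot,"top","t2");snap(robot,"scene","s2")
print(loc(robot.current_tcp_pos()),F(robot),robot.current_t())
E
```

```text
(np.float64(-80.13), np.float64(0.41), np.float64(70.21)) [ 1.2  0.7 -6.8]
False (np.float64(-45.07), np.float64(-0.07), np.float64(69.95)) [ 0.2 -0.  -7.5]
True (np.float64(-45.41), np.float64(3.19), np.float64(68.38)) [-0.6 -0.2 -6.9] 9.2917
True (np.float64(-45.18), np.float64(-6.11), np.float64(68.91)) [ 0.1  3.9 -4.1] 10.1583
centre -1.4600000000000002
(np.float64(-45.09), np.float64(-1.96), np.float64(69.6)) [-0.2  0.1 -7.5] 10.7583
```

```bash
python3 - <<'E'
from bench import robot
from h import *
z=70; ws=[]
robot.sleep(.3); print(loc(robot.current_tcp_pos()),F(robot))
for sg in(1,-1):
    robot.move_linear(P(-45,-1.5+sg*3,z),speed=20); robot.sleep(.2)
    h=robot.move_linear(P(-45,-1.5+sg*9,z),speed=5,f_stop=3.5)
    a=loc(robot.current_tcp_pos()),F(robot); robot.sleep(.2)
    l=loc(robot.current_tcp_pos()); ws.append(l[1]); print(h,a,l,F(robot),robot.current_t())
c=sum(ws)/2; print('centre',c)
robot.move_linear(P(-45,c,z),speed=20);robot.sleep(.3)
d=snap(robot,"top","t3");e=snap(robot,"scene","s3")
print(loc(robot.current_tcp_pos()),F(robot),robot.current_t())
k=proj(e,P(-30,0,80)).astype(int); u=e["img"][k[1]-50:k[1]+50,k[0]-65:k[0]+65]
cv2.imwrite("pics/s3.png",cv2.resize(u,None,fx=6,fy=6,interpolation=cv2.INTER_CUBIC))
E
```

```text
(np.float64(-45.03), np.float64(-1.53), np.float64(70.02)) [-0.5 -0.3 -7.3]
True ((np.float64(-45.26), np.float64(3.08), np.float64(68.44)), array([-0.4,  0.6, -6.6])) (np.float64(-45.45), np.float64(1.98), np.float64(67.3)) [-0.5  0.3 -4.6] 12.55
True ((np.float64(-45.07), np.float64(-6.09), np.float64(69.33)), array([-0.5,  3.9, -4.5])) (np.float64(-45.08), np.float64(-6.19), np.float64(68.65)) [-0.8  5.9 -3.5] 14.0833
centre -2.1050000000000004
(np.float64(-45.01), np.float64(-2.17), np.float64(70.01)) [ 0.1 -0.1 -7.1] 14.9417
```

View pics/s3.png

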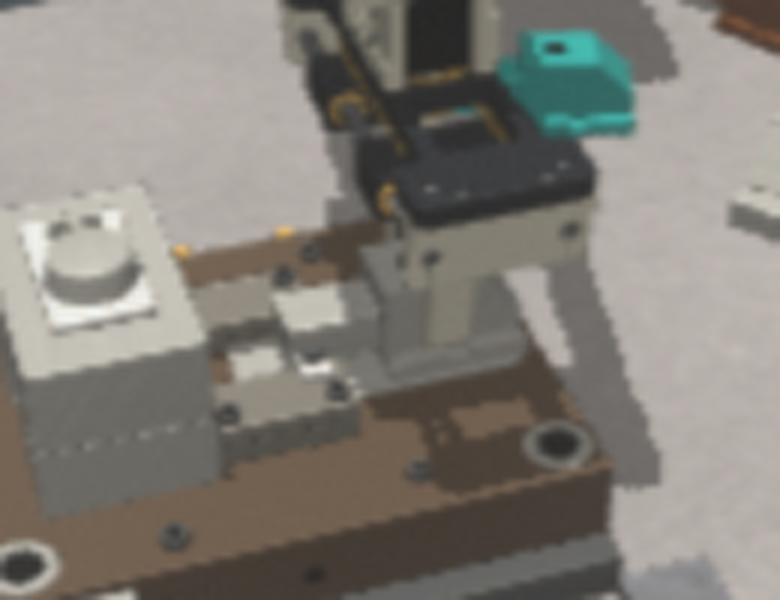

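The slide is level before the gibs, with its nose at crop (310,310) between the lips. Stopping on `f_stop` lets the arm sag, which biases the touch, so I'll re-probe in small steps without it.

```bash
python3 - <<'E'
from bench import robot
from h import *
z=70; C=[]
for sg,w0 in((1,2.5),(-1,-4.2)):
    robot.move_linear(P(-45,w0,z),speed=25); robot.sleep(.15); f0=F(robot)[1]; w=w0; log=[]
    while abs(w-w0)<5:
        w+=sg*.4; robot.move_linear(P(-45,w,z),speed=8); robot.sleep(.08)
        f=F(robot)[1]-f0; log.append((round(w,1),float(loc(robot.current_tcp_pos())[1]),float(round(f,1))))
        if abs(f)>5: break
    print(log[-5:],robot.current_t()); C.append(w)
robot.move_linear(P(-45,sum(C)/2,z),speed=25); robot.sleep(.2)
print(sum(C)/2,loc(robot.current_tcp_pos()),F(robot),robot.current_t())
E
```

```text
[(3.7, 3.71, 1.0), (4.1, 3.98, -0.4), (4.5, 4.23, -1.2), (4.9, 4.47, -2.7), (5.3, 4.72, -5.5)] 17.7583
[(-5.4, -5.4, 0.3), (-5.8, -5.81, 0.0), (-6.2, -5.95, 0.0), (-6.6, -6.06, 3.1), (-7.0, -6.17, 5.6)] 20.775
-0.850000000000001 (np.float64(-45.01), np.float64(-1.21), np.float64(69.9)) [ 0.8  0.9 -6.9] 21.375
```

```bash
python3 - <<'E'
from bench import robot
from h import *
w=-1.0
robot.move_linear(P(-45,w,68.2),speed=30); robot.sleep(.15); f0=F(robot)[2]; z=68.2
while z>65.5:
    z-=.25; robot.move_linear(P(-45,w,z),speed=10); robot.sleep(.06)
    if F(robot)[2]-f0>2.5: break
print('floor',z,loc(robot.current_tcp_pos()),F(robot))
z+=.4
robot.move_linear(P(-32,w,z),speed=40); robot.sleep(.1); f0=F(robot); print(f0)
s=-32; log=[]
while s<-17:
    s+=1; robot.move_linear(P(s,w,z),speed=20); robot.sleep(.03)
    f=F(robot)-f0; log.append((s,*map(float,np.round(f,1))))
    if f[0]<-9 or abs(f[1])>9: break
print(log); print(loc(robot.current_tcp_pos()),robot.current_t())
E
```

```text
floor 66.95 (np.float64(-45.01), np.float64(-0.97), np.float64(67.31)) [-1.  -2.3 -1.3]
[ 2.2  0.5 -4.1]
[(-31, -2.4, 1.5, -0.5), (-30, -4.4, -0.1, 0.0), (-29, -5.0, -0.4, 0.7), (-28, -3.9, -1.1, 0.3), (-27, -5.4, -1.1, 1.6), (-26, -4.1, -1.1, 1.3), (-25, -4.3, -0.4, 1.0), (-24, -4.5, -1.4, 0.3), (-23, -3.8, -0.1, 0.3), (-22, -4.1, 0.1, 0.1), (-21, -4.0, -0.5, -0.6), (-20, -4.3, 2.0, -0.8), (-19, -4.5, 1.0, -1.0), (-18, -4.0, 1.3, -0.4), (-17, -4.6, 1.4, -1.8)]
(np.float64(-16.93), np.float64(-0.89), np.float64(67.35)) 28.1417
```

```bash
python3 - <<'E'
from bench import robot
from h import *
robot.move_linear(P(-13,-1,67.35),speed=15); robot.sleep(.05); print(loc(robot.current_tcp_pos()),F(robot))
robot.move_gripper(0.75)
robot.move_linear(P(-13,-1,112),speed=120)
robot.move_linear(P(-72,-1,112),speed=150)
robot.move_gripper(0.0)
robot.sleep(.1)
d=snap(robot,"top","t4");e=snap(robot,"scene","s4")
k=proj(e,P(-10,0,80)).astype(int); u=e["img"][k[1]-50:k[1]+50,k[0]-65:k[0]+65]
cv2.imwrite("pics/s4.png",cv2.resize(u,None,fx=6,fy=6,interpolation=cv2.INTER_CUBIC))
print(robot.current_t(),F(robot))
E
```

```text
(np.float64(-12.63), np.float64(-0.84), np.float64(67.37)) [-2.   3.7 -5.9]
31.8 [ 0.2 -0.1 -0.3]
```

View pics/s4.png

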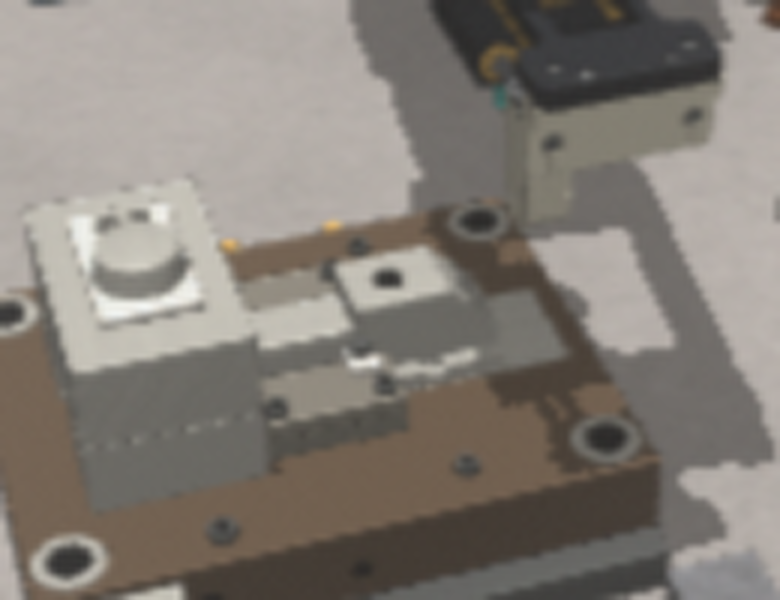

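The feet are under the gibs and the slide sits straight, with its body at crop (400,300). I'll push from behind now.

```bash
python3 - <<'E'
from bench import robot
from h import *
w=-1.0; z=63
robot.move_linear(P(-68,w,112),speed=100)
robot.move_linear(P(-68,w,z),speed=100,f_stop=8); robot.sleep(.1)
f0=F(robot); print(loc(robot.current_tcp_pos()),f0)
robot.move_linear(P(-59,w,z),speed=40); robot.sleep(.05)
s=-59; log=[]
while s<-4 and robot.current_t()<50:
    st=.8 if s<-45 else .45
    s+=st; robot.move_linear(P(s,w,z),speed=12)
    f=F(robot)-f0; log.append((round(s,1),float(loc(robot.current_tcp_pos())[0]),float(round(-f[0],1)),float(round(f[1],1))))
    if -f[0]>18: break
for i in range(0,len(log),6): print(*log[i:i+6])
print(robot.current_t())
snap(robot,"top","t5")
E
```

```text
(np.float64(-67.97), np.float64(-0.31), np.float64(63.77)) [-1.  -0.8  0.3]
(-58.2, -58.21, -0.4, 0.9) (-57.4, -57.92, 1.7, 0.6) (-56.6, -57.41, 4.5, 1.6) (-55.8, -56.87, 5.0, 2.2) (-55.0, -56.45, 6.2, 2.2) (-54.2, -56.1, 8.1, 2.1)
(-53.4, -55.77, 10.1, 1.2) (-52.6, -55.0, 9.7, 1.6) (-51.8, -54.19, 9.5, 0.9) (-51.0, -53.69, 10.9, 1.1) (-50.2, -52.78, 10.2, 1.8) (-49.4, -52.26, 10.5, 1.5)
(-48.6, -51.35, 10.9, 1.7) (-47.8, -50.73, 11.0, 1.3) (-47.0, -49.76, 9.6, 0.2) (-46.2, -48.76, 10.6, 1.5) (-45.4, -47.81, 9.7, 1.5) (-44.6, -47.02, 9.3, 1.2)
(-44.2, -46.6, 9.8, 2.0) (-43.7, -46.19, 9.6, 0.9) (-43.3, -45.77, 9.3, 1.2) (-42.8, -45.36, 9.9, 1.1) (-42.4, -44.95, 9.5, 1.7) (-41.9, -44.53, 10.3, 2.6)
(-41.5, -44.13, 10.2, 1.6) (-41.0, -43.7, 11.1, 1.9) (-40.6, -43.29, 10.4, 1.6) (-40.1, -42.54, 9.3, 1.5) (-39.7, -42.17, 9.9, 2.5) (-39.2, -41.75, 9.9, 2.7)
(-38.8, -41.36, 9.7, 2.2) (-38.3, -40.91, 9.4, 2.3) (-37.9, -40.47, 9.6, 2.7) (-37.4, -40.08, 10.2, 2.1) (-37.0, -39.67, 10.5, 2.0) (-36.5, -39.23, 10.0, 1.9)
(-36.0, -38.85, 9.9, 2.2) (-35.6, -38.1, 10.1, 2.2) (-35.1, -37.69, 10.8, 1.3) (-34.7, -37.31, 9.8, 2.6) (-34.2, -36.86, 10.5, 1.8) (-33.8, -36.45, 10.4, 3.1)
(-33.3, -36.04, 10.1, 2.6) (-32.9, -35.6, 10.9, 2.7) (-32.4, -35.18, 10.0, 2.4) (-32.0, -34.78, 11.2, 2.9) (-31.5, -34.05, 9.7, 3.2) (-31.1, -33.63, 9.9, 2.7)
(-30.6, -33.25, 9.6, 2.3) (-30.2, -32.81, 9.0, 3.2) (-29.7, -32.38, 10.4, 2.5) (-29.3, -31.91, 10.2, 2.3) (-28.8, -31.01, 7.5, 3.4) (-28.4, -30.48, 8.5, 3.4)
(-27.9, -29.78, 6.6, 2.9) (-27.5, -28.94, 6.4, 3.9) (-27.0, -28.07, 5.4, 2.3) (-26.6, -27.6, 4.0, 2.3) (-26.1, -27.15, 4.8, 3.3) (-25.7, -26.71, 5.4, 3.2)
(-25.2, -26.42, 4.6, 2.2) (-24.8, -26.44, 6.8, 2.5) (-24.3, -26.41, 8.5, 3.4) (-23.9, -26.39, 10.6, 2.5) (-23.4, -26.37, 11.4, 2.6) (-23.0, -26.36, 13.1, 3.8)
(-22.5, -26.34, 13.0, 3.0) (-22.1, -26.33, 16.2, 3.6)
50.2167
```

The force fell as the plunger dropped in. The slide then stopped solid at 11 to 12 mm past the entrance, 30 mm after the climb began, as specified. I'll ease off, check and hand in.

```bash
python3 - <<'E'
from bench import robot
from h import *
robot.move_linear(P(-45,-1,63),speed=40)
robot.move_linear(P(-60,-1,110),speed=80)
e=snap(robot,"scene","s6")
k=proj(e,P(-10,0,80)).astype(int); u=e["img"][k[1]-50:k[1]+50,k[0]-65:k[0]+65]
cv2.imwrite("pics/s6.png",cv2.resize(u,None,fx=6,fy=6,interpolation=cv2.INTER_CUBIC))
print(robot.current_t(),F(robot))
E
```

```text
51.8083 [ 0.4 -0.6  0.2]
```

View pics/s6.png

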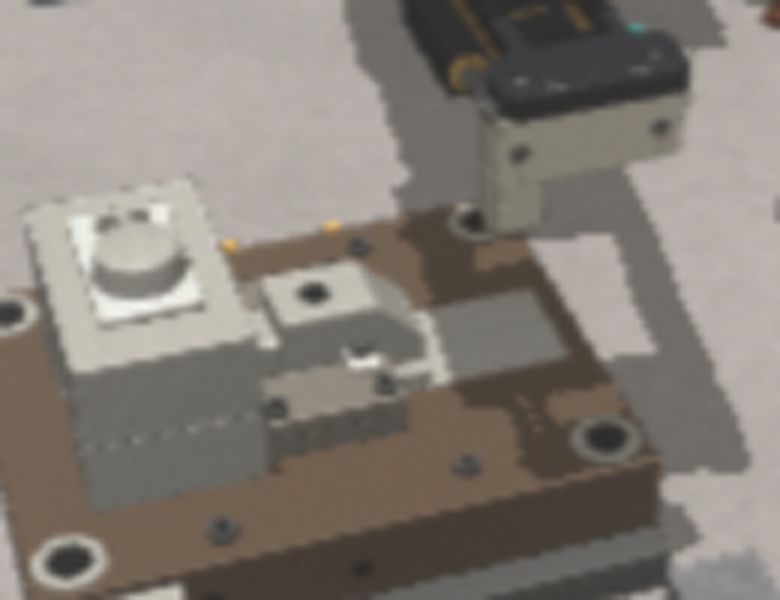

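The slide's body is at crop (340,310), with the plunger bracket (362,355) at its middle, so it is home. The gripper is clear of it.

```bash
python3 -c "
from bench import robot; print(robot.hand_in())"
```

```text
the job is handed in; nothing more can be done
None
```

The slide is home against the stop, with the plunger's drop into the notch felt as a fall in the push force; the highest push I read was about 16 N, and I handed the job in at about 52 s with the gripper clear.

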